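# Load a plug tray into the sowing jig and close the template over it

### The job

Get the plug tray ready for sowing: slide it along the bench between the flared guide rails and push it fully home in the nest, until it meets the stop and the ball catches on both sides have snapped into its notches. Then swing the white sowing template down over it, in hand and without letting it drop, until it lies fully shut with its nozzles in the seed holes, and let go. The tray is thin-walled, so keep it on the bench and never press on it with more than 25 N, and leave the other things on the bench where they are.

Things in the scene. Friction and masses are not known exactly. Their poses are not given: they have to be found in the camera images.
- guide: Fixed aluminium guide rails on the bench, 30 mm high, 12 mm thick. Origin on the bench midway between them; +x is the push direction (from the open mouth to the nest), +y left of it, z up. Inner faces 104 mm apart from x -75 to -10 mm; from x -75 back to -168 mm they flare to 179 mm apart at the mouth. No floor: the tray slides on the bench. Past that stands the grey nest.
- throat (a point): Point between the rails where flare ends and throat begins (guide x -75 mm), on the bench. Of the nest behind: two cheeks 104 mm apart, 30 mm high, and a stop with a rubber buffer (yields 3.5 mm, 3.5 N per mm). The nest is clamped on slots by hand, so its place along the rails differs: the home tray's centre lies anywhere from guide x -26 to +26 mm, felt for.
- tray_centre (a point): Centre, 22.5 mm up, of the loose black plug tray before the mouth: 146 mm long (x), 100 wide (y), 45 high, upright walls, corners of 14 mm radius, 0.35 kg. Six brown plugs, tops 4 mm below the rim, each with a 17 mm seed hole. Its +x end goes in first; each long side has a notch 42 mm ahead of the centre for the ball catch. Push on the rear end face, 73 mm behind the centre.
- catch_left (a joint): How far the sprung steel ball in the nest's left (+y) cheek is pushed back, in m: 0 free, about 0.003 riding on the tray's side, about 0.001 snapped into the notch. Passing the balls takes about 4 to 9 N of push in all; they start to rub about 27 mm before home, ride on the sides, and snap in at the end, where they hold the tray against the buffer.
- catch_right (a joint): The same for the ball in the right (-y) cheek, in m.
- template (a joint): Hinge angle of the sowing template, rad: 0 shut (level, 2 mm above the tray's rim), grows as it opens, 1.57 upright, stops at 1.85. White plate 172 x 94 x 5 mm, six green nozzles reach 12 mm below it; 0.3 kg. The hinge is stiff enough to stay put above about 1.1 rad; lower it falls shut if let go. It cannot shut unless the tray is home.
- template_bar (a point): Centre of the template's red handle bar: round, 14 mm thick, 90 mm long, along the guide's y, between two lugs 76 mm apart inside, 33 mm clear of the plate's edge. It lies at hinge + 223 mm * (-cos(angle) along guide x, +sin(angle) up); the hinge axis runs along guide y, 49.5 mm above the bench, past the nest. Can be pinched from above; turns between the fingers.
- mug: Bystander: orange mug, 78x111x90 mm, origin at its foot.
- scissors: Bystander: scissors with black handles lying flat, 199 mm long, origin at the middle.
- dropper: Bystander: small brown dropper bottle, 33 mm across, 102 mm high, origin at its foot.
- pot_4: Bystander: small clay pot, 60 mm across, 54 mm high, origin at its foot.

How it is judged:
On the way, in this order (a step that is already met when the one before it is completed fails the run):
1. the tray has come between the ball catches and pushes both back (value of joint each of catch_left, catch_right above 0.0017 m), for 0.05 s.
2. with the template still up, the tray is home between the rails and both ball catches have snapped into its notches (x of tray_centre in the frame of guide between -0.028 and 0.03 m and y of tray_centre in the frame of guide between -0.003 and 0.003 m and angle between the x axis of tray_centre and the x axis of guide, either way round below 0.04 rad and value of joint each of catch_left, catch_right below 0.0016 m and value of joint template above 1 rad), for 0.2 s.
3. the template is shut over the tray (value of joint template below 0.02 rad), for 0.2 s.
At the end, for the whole second after the job is handed in: The tray is at rest in the nest, within 3 mm of the rails' middle line, 0.04 rad of square and about 30 mm of the rails' origin along them, both ball catches in its notches (pushed back less than 1.6 mm), and the template is shut over it (less than 0.02 rad) (x of tray_centre in the frame of guide between -0.028 and 0.03 m and y of tray_centre in the frame of guide between -0.003 and 0.003 m and angle between the x axis of tray_centre and the x axis of guide, either way round below 0.04 rad and value of joint each of catch_left, catch_right below 0.0016 m and value of joint template below 0.02 rad and linear speed of tray below 0.01 m/s); the robot touches nothing.
It fails at once if the robot presses on the tray with more than 25 N (contact force between any of the fingers, the arm and tray above 25 N).
It fails at once if the tray is lifted off the bench (centre more than 45 mm high) (height (world z) of tray_centre above 0.045 m).
It fails at once if the template is dropped or slammed shut (closing faster than 2.5 rad/s) (velocity of joint template below -2.5 rad/s).
It fails at once if one of the other things on the bench is moved by more than 20 mm (distance of any of mug, scissors, dropper, pot_4 from where it was at the start of the episode above 0.02 m).
It also fails if it takes over 67 s, if anything falls off the work surface, if the arm or the gripper's body presses on something with over 40 N, if the wrist force passes 120 N, or if a joint passes its speed limit or range.

### The arm

A 6-joint arm with a two-finger parallel gripper is mounted at the origin on the work surface; the furniture and walls round the work are solid. World frame = base frame: x ahead of the robot, y to its left, z up, the work surface at z = 0. Lengths are in m, angles in rad, forces in N, time in s.
With the tool pointing down it reaches from about 0.35 to 0.975 m from the base axis. Payload 4.9 kg.
Tool frame: the origin (TCP) lies on the centre line of the jaws, within the pads' length; the fingertips stand 22 mm ahead of it and the grasp point (between the pads) lies 3 mm ahead of it (manip.tcp_to_tips is the distance from the TCP to the fingertips, in m); z points along the fingers, x is the direction in which the jaws open and shut, and the axes are right-handed (so a half turn about z gives the same grasp; the last joint's range is limited). The gripper opens to 85 mm and grips with 20 to 120 N. Pads are 22 mm wide; open, the fingers measure 114 mm over their backs; the gripper's body (76 mm by 85 mm) begins 54 mm behind the grasp point. The pads swing forward as they close: fully open they stand 13 mm farther back than shut.
Start: joints at [1.139, 0.053, 1.613, -0, 1.476, -0.119], TCP at [0.192, 0.595, 0.253] pointing down, gripper open.
Joint ranges: [-3.01, 3.01], [-1.01, 2.22], [0.06, 2.58], [-1.02, 4.17], [0.09, 2.62], [-3.14, 3.14]. Speed limits (rad/s): [2.57, 2.57, 3.14, 3.14, 3.14, 3.14].

### API

Orientations are given as a unit quaternion [w, x, y, z].
In Python, from plant import manip gives the robot as it stands.
- The arm moves only by the shell command python3 -m pendant 'ROWS'. ROWS is a JSON object of lists of equal length, an entry for each row: "linear": the shift along the tool's x, y, z in cm, a list of three; "rotation": the turn, a rotation vector about the tool's x, y, z in degrees, a list of three; "grip": the closure, from 0 (fully open) to 1 (shut). A call has exactly 10 rows; each row is the pose to reach, as a shift and turn from the pose commanded when the call began, along the tool's axes at that moment; what a row does not reach only later rows make up. A row lasts 1/12 s, in which the tool goes at most 41.7 mm and 7.16 degrees, less where a joint would pass 70% of its speed; a pose out of reach is approached as far as the arm can. A call with a gripper value outside its range is refused whole. The fingers move at their own pace and stop on an object; the grip force is fixed at half the most. Time passes only in rows, so rows that repeat a pose let the fingers close, or fill a call up. It gives the time, the measured TCP pose, the force and the opening at its end, in the units of the state.
- manip.state(): the state, without advancing time (a new reading comes with each control period).
- manip.grab_frame(name): name is "scene" or "top"; returns the picture (400x640x3 uint8, red, green, blue); there is no depth.
- manip.calibration(name): a dict with "fx", "fy", "cx", "cy" (pixels), "cam_to_world" (4x4, takes a point from camera to world coordinates). Camera axes: x right, y up, looking along -z (the intrinsics and any distortion apply to the point x, -y, -z); pixel columns grow to the right and rows downward; lengths in m; the calibration is good to about 2 mm. A picture is of the moment at which its call begins. calibration takes no time and is no camera call.
- manip.job_done(): hands the job in, once; it reports no verdict.
The state is a dict: "time": time; "joint_pos": joint angles; "joint_vel": joint speeds; "joint_efforts": joint torques, N m; "tool_pos": TCP position; "tool_rot": TCP orientation; "contact_force": force on the tool from outside, world axes, zero at the start; "ft_torque": the same for the moment, N m; "gripper_width": opening from 0.0 (shut) to 1.0 (fully open).
Only numpy, scipy, OpenCV 4.12 (cv2) and the standard library are available. Lean on these libraries where they do the work, as an engineer would, in place of code of your own. Each camera call takes 0.05 s, during which the arm holds its last target. There are 200 camera calls.

## Working session

There is one attempt and no reset: what is moved stays moved. The work goes in short steps, Python scripts to look and compute and a shell command to move; the robot and the scene stay as the last step left them, time stands still between calls to the robot, and variables do not carry over. Pictures are saved under pics/ and viewed, about 8 in all and at most 12, crops included, and the job is handed in when it is done.

```bash
mkdir -p pics; ls; python3 - <<'E'
from plant import manip
import cv2,json
for n in("scene","top"):
    f=manip.grab_frame(n); cv2.imwrite(f"pics/{n}0.png",f[:,:,::-1]); c=manip.calibration(n); print(n,{k:(v if not hasattr(v,'tolist') else v.tolist()) for k,v in c.items()})
print(manip.state(), manip.tcp_to_tips)
E
```

```text
pics
scene {'fx': 379.23927138478024, 'fy': 379.23927138478024, 'cx': 314.2997277782854, 'cy': 197.4994017758016, 'cam_to_world': [[0.5540385817275691, 0.6218660783068511, -0.5534652930478666, -0.12197325745309287], [-0.8323251736901478, 0.4005125363644678, -0.3831768696784372, -0.354630289144684], [-0.016614908936520643, 0.672957865594985, 0.7394941892502422, 0.8502388902794462], [0.0, 0.0, 0.0, 1.0]]}
top {'fx': 361.6487926324376, 'fy': 361.6487926324376, 'cx': 313.6368706655073, 'cy': 200.21984134520346, 'cam_to_world': [[0.014505695763146689, 0.9727191210302648, -0.2315320633789974, 0.22172326249665825], [-0.9998703846611967, 0.012493376175617962, -0.010155266082431834, 0.06467474679052072], [-0.00698560433302071, 0.23164936247234427, 0.97277426682569, 1.0167965671261443], [0.0, 0.0, 0.0, 1.0]]}
{'time': 0.1, 'joint_pos': array([ 1.13901163e+00,  5.33033935e-02,  1.61413093e+00,  3.11992955e-05,
        1.47599590e+00, -1.19013803e-01]), 'joint_vel': array([ 0.0009331 ,  0.00015021, -0.00399852,  0.00095184, -0.00303355,
       -0.00045142]), 'joint_efforts': array([ 1.30701974e-04, -3.94907963e+01, -3.71361208e+01, -1.19750493e-04,
        3.96990072e-03, -1.27316602e-05]), 'tool_pos': array([0.19209529, 0.59421118, 0.25219352]), 'tool_rot': array([ 4.34976199e-04,  8.08609303e-01,  5.88345264e-01, -8.09444374e-04]), 'contact_force': array([-0.42013833,  0.36938034,  0.19038277]), 'ft_torque': array([ 6.06748221e-02, -2.78725374e-02,  3.44218760e-05]), 'gripper_width': 1.0012737402212661} 0.022
```

View pics/top0.png

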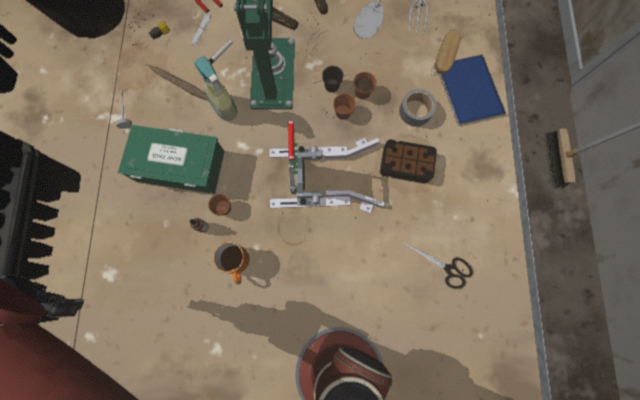

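View pics/scene0.png

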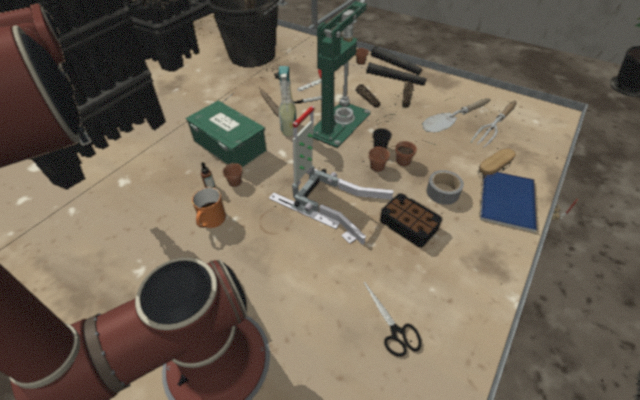

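The top view shows the guide with its mouth to the right (about 380,140 to 380,205), the tray at (408,160), and the template upright with its red bar at (291,140). Guide +x points left in the image, roughly world +y. I'll zoom in next and measure.

```bash
cat > h.py <<'E'
import numpy as np,cv2
from plant import manip
def ray(n,uv):
    c=manip.calibration(n);M=np.array(c["cam_to_world"])
    d=np.array([(uv[0]-c["cx"])/c["fx"],-(uv[1]-c["cy"])/c["fy"],-1.]);return M[:3,3],M[:3,:3]@d
def plane(n,uv,z):
    o,d=ray(n,uv);return o+d*(z-o[2])/d[2]
def tri(a,b):
    o1,d1=ray("scene",a);o2,d2=ray("top",b)
    s=np.linalg.lstsq(np.c_[d1,-d2],o2-o1,rcond=None)[0]
    p,q=o1+s[0]*d1,o2+s[1]*d2;return (p+q)/2,np.linalg.norm(p-q)
def proj(n,P):
    c=manip.calibration(n);M=np.array(c["cam_to_world"]);p=M[:3,:3].T@(np.array(P)-M[:3,3])
    return np.array([c["cx"]+c["fx"]*p[0]/-p[2],c["cy"]-c["fy"]*p[1]/-p[2]])
def red(f):
    h=cv2.cvtColor(f,cv2.COLOR_RGB2HSV);m=((h[...,0]<6)|(h[...,0]>174))&(h[...,1]>170)&(h[...,2]>110)
    return m.astype(np.uint8)
def blobs(m,a=30):
    n,l,s,c=cv2.connectedComponentsWithStats(m);return [(s[i].tolist(),c[i].round(1).tolist()) for i in range(1,n) if s[i,4]>a]
def crop(n,x0,y0,x1,y1,k,name):
    f=manip.grab_frame(n);cv2.imwrite(name,cv2.resize(f[y0:y1,x0:x1,::-1],None,fx=k,fy=k,interpolation=cv2.INTER_CUBIC));return f
E
python3 - <<'E'
from h import *
t=crop("top",255,115,455,220,4,"pics/t1.png");s=crop("scene",255,90,455,250,4-0.25,"pics/s1.png")
for n,f in(("top",t),("scene",s)): print(n,blobs(red(f)))
# dark tray mask (top)
for n,f,(x0,y0,x1,y1) in(("top",t,(375,130,445,190)),("scene",s,(375,185,450,250))):
    m=np.zeros(f.shape[:2],np.uint8);m[y0:y1,x0:x1]=(f[y0:y1,x0:x1].max(2)<75)
    m=cv2.morphologyEx(m,cv2.MORPH_CLOSE,np.ones((5,5)))
    cs=cv2.findContours(m,0,2)[0];c=max(cs,key=cv2.contourArea);r=cv2.minAreaRect(c);print(n,r,cv2.boxPoints(r).round(1).tolist())
    if n=="top":
        print([plane("top",p,.045).round(4).tolist() for p in cv2.boxPoints(r)])
E
```

```text
top [([196, 0, 11, 11, 31], [201.0, 4.4]), ([288, 124, 6, 31, 133], [290.7, 139.3])]
scene [([297, 108, 16, 15, 50], [304.4, 115.0])]
top ((408.4459533691406, 161.3243408203125), (53.265262603759766, 36.989768981933594), 9.462323188781738) [[379.1000061035156, 175.1999969482422], [385.20001220703125, 138.6999969482422], [437.79998779296875, 147.5], [431.70001220703125, 183.89999389648438]]
[[0.5275, -0.1078, 0.045], [0.6374, -0.1283, 0.045], [0.6124, -0.2772, 0.045], [0.5038, -0.2533, 0.045]]
scene ((409.64703369140625, 219.58822631835938), (58.30951690673828, 37.04369354248047), 30.963754653930664) [[375.1000061035156, 220.5], [394.20001220703125, 188.6999969482422], [444.20001220703125, 218.6999969482422], [425.1000061035156, 250.5]]
```

View pics/t1.png

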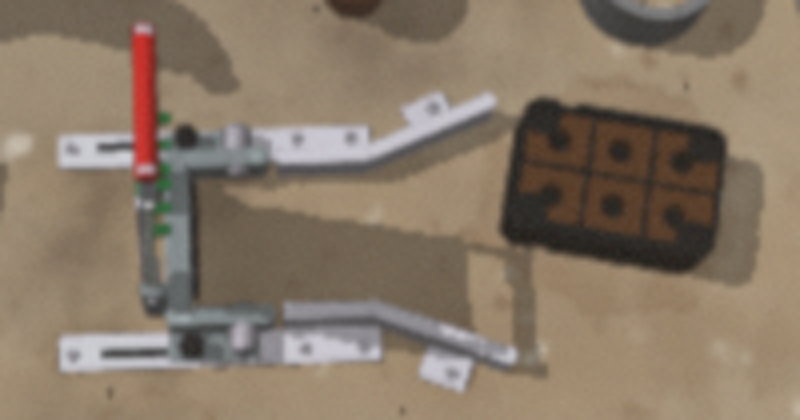

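View pics/s1.png

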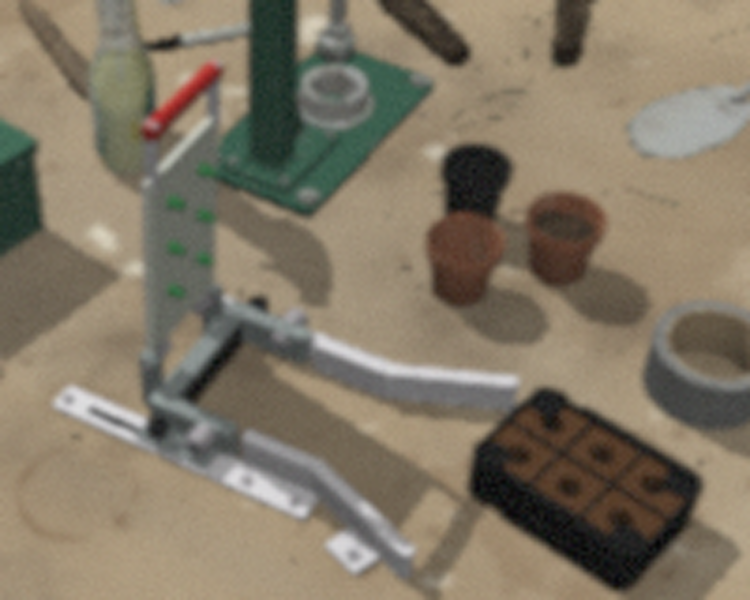

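Crops: the flare bends on the rails' inner top edges are at about (367,160) and (377,303) in the top crop. The mouth tips are at about (493,107) and (516,350), and the tray is yawed about 9°. Next I'll convert these to world coordinates.

```bash
python3 - <<'E'
from h import *
u=lambda x,y:(x/4+255-.375,y/4+115-.375)
for k,p in dict(bendR=(367,160),bendL=(377,303),tipR=(493,108),tipL=(516,350),startL=(285,305)).items(): print(k,plane("top",u(*p),.03).round(4))
v=lambda x,y:(x/3.75+255-.37,y/3.75+90-.37)
print("scene bendR",plane("scene",v(390,378),.03).round(4),"bendL",plane("scene",v(325,462),.03).round(4), "tipR",plane("scene",v(517,395),.03).round(4),"tipL",plane("scene",v(410,552),.03).round(4))
# bar: ends
print("bar c",tri((304.4,115),(290.7,139.3)))
print("bar end",tri(v(213,72),u(143,28)),tri(v(152,128),u(146,172)))
# tray rim corners top
P=[(545,97),(725,130),(505,240),(690,270)]
# edges: rear face line right ; use side lines
for p in [(524,112),(503,228),(725,140),(708,258),(560,102),(710,128),(520,243),(680,272)]: print(p,plane("top",u(*p),.045).round(4))
print("scene rim")
for p in [(545,392),(478,455),(698,485),(628,555)]: print(p,plane("scene",v(*p),.045).round(4))
f=cv2.imread("pics/top0.png")[:,:,::-1]
h=cv2.cvtColor(np.ascontiguousarray(f),cv2.COLOR_RGB2HSV)
m=np.zeros(h.shape[:2],np.uint8);m[135:190,375:445]=((h[135:190,375:445,0]<16)&(h[135:190,375:445,1]>110)&(h[135:190,375:445,2]>60))
m=cv2.morphologyEx(m,cv2.MORPH_CLOSE,np.ones((7,7)))
c=max(cv2.findContours(m,0,2)[0],key=cv2.contourArea);r=cv2.minAreaRect(c);b=cv2.boxPoints(r);print(r,cv2.contourArea(c));B=np.array([plane("top",p,.041) for p in b]);print(B.round(4),B.mean(0).round(4))
E
```

```text
bendR [ 0.5932 -0.0177  0.03  ]
bendL [ 0.4864 -0.024   0.03  ]
tipR [ 0.6345 -0.1096  0.03  ]
tipL [ 0.4536 -0.1209  0.03  ]
startL [0.4841 0.0408 0.03  ]
scene bendR [ 0.5868 -0.0245  0.03  ] bendL [ 0.4845 -0.0259  0.03  ] tipR [ 0.6243 -0.1167  0.03  ] tipL [ 0.4456 -0.1195  0.03  ]
bar c (array([0.53625322, 0.12528566, 0.27197581]), np.float64(0.0006747354618773039))
bar end (array([0.57942866, 0.12959044, 0.26525368]), np.float64(0.006240577558241259)) (array([0.49311015, 0.12326293, 0.27244604]), np.float64(0.0012579691719593424))
(524, 112) [ 0.6254 -0.1291  0.045 ]
(503, 228) [ 0.5381 -0.1116  0.045 ]
(725, 140) [ 0.6057 -0.2714  0.045 ]
(708, 258) [ 0.5179 -0.254   0.045 ]
(560, 102) [ 0.6334 -0.1551  0.045 ]
(710, 128) [ 0.6147 -0.2613  0.045 ]
(520, 243) [ 0.5272 -0.1232  0.045 ]
(680, 272) [ 0.5074 -0.2339  0.045 ]
scene rim
(545, 392) [ 0.6251 -0.1376  0.045 ]
(478, 455) [ 0.5404 -0.1233  0.045 ]
(698, 485) [ 0.6009 -0.2693  0.045 ]
(628, 555) [ 0.5151 -0.2517  0.045 ]
((409.3439636230469, 159.10801696777344), (48.47795867919922, 26.743375778198242), 10.304847717285156) 1027.0
[[ 0.5504 -0.1204  0.041 ]
 [ 0.6302 -0.1365  0.041 ]
 [ 0.6053 -0.2719  0.041 ]
 [ 0.5264 -0.2535  0.041 ]] [ 0.5781 -0.1955  0.041 ]
```

```bash
cat >> h.py <<'E'
def st():
    s=manip.state();w,x,y,z=s["tool_rot"]
    from scipy.spatial.transform import Rotation as R
    return s,R.from_quat([x,y,z,w])
def shifts(*W):  # waypoints x,y,z,heading(deg of tool x) -> cm, deg
    s,r=st();X=r.as_matrix()[:,0];h=np.degrees(np.arctan2(X[1],X[0]))
    print("t",round(s["time"],2),"pos",s["tool_pos"].round(4),"head",round(h,2),"tilt",r.as_matrix()[:,2].round(3),"F",s["contact_force"].round(1),"T",s["ft_torque"].round(2),"w",round(s["gripper_width"],3))
    for w in W: print(w,"->",(r.inv().apply(np.array(w[:3])-s["tool_pos"])*100).round(2).tolist(),"rotz",round(-(w[3]-h),1))
E
python3 - <<'E'
from h import *
u=lambda x,y:(x/4+255-.375,y/4+115-.375)
for e in [((60,135),(370,127)),((62,371),(382,360))]:
    a,b=[plane("top",u(*p),.003) for p in e];print("plate",a.round(4),b.round(4),(a-b)[:2]/(a-b)[1])
f=cv2.imread("pics/top0.png")[:,:,::-1].copy();m=red(f);m[:110]=0;ys,xs=np.nonzero(m)
l=cv2.fitLine(np.c_[xs,ys].astype(np.float32),2,0,.01,.01).ravel();c=l[2:];d=l[:2]
a,b=plane("top",c-15*d,.2715),plane("top",c+15*d,.2715);print("bar dir",(a-b)/np.linalg.norm(a-b))
print("ring",plane("top",(418,124),0.0).round(3),plane("top",(418,124),0.05).round(3))
shifts((.33,.30,.36,91),(.40,-.10,.36,91),(.665,-.19,.20,91),(.665,-.19,.045,91))
E
```

```text
plate [0.6205 0.209  0.003 ] [ 0.6295 -0.0223  0.003 ] [-0.03922394  1.        ]
plate [0.4403 0.1999 0.003 ] [ 0.4514 -0.0297  0.003 ] [-0.04818685  1.        ]
bar dir [0.99817272 0.06042534 0.        ]
ring [ 0.706 -0.238  0.   ] [ 0.682 -0.223  0.05 ]
t 0.2 pos [0.1922 0.5943 0.2525] head 72.08 tilt [-0.001 -0.001 -1.   ] F [ 0.3 -0.2 -0.5] T [0.03 0.02 0.02] w 1.001
(0.33, 0.3, 0.36, 91) -> [-23.78, 22.17, -10.72] rotz -18.9
(0.4, -0.1, 0.36, 91) -> [-59.68, 41.14, -10.67] rotz -18.9
(0.665, -0.19, 0.2, 91) -> [-60.07, 69.12, 5.32] rotz -18.9
(0.665, -0.19, 0.045, 91) -> [-60.05, 69.13, 20.82] rotz -18.9
```

```bash
python3 -m pendant '{"linear":[[-4,3,-5],[-8,6,-10.7],[-12,10,-10.7],[-16,14,-10.7],[-20,18,-10.7],[-23.8,22.2,-10.7],[-27.5,24,-10.7],[-31,26,-10.7],[-34.5,28,-10.7],[-38,30,-10.7]],"rotation":[[0,0,-7],[0,0,-14],[0,0,-20],[0,0,-20],[0,0,-20],[0,0,-20],[0,0,-20],[0,0,-20],[0,0,-20],[0,0,-20]],"grip":[0.5,0.5,0.5,0.5,0.5,0.5,0.5,0.5,0.5,0.5]}'; python3 -c "
from h import *
shifts((.42,-.10,.36,92.2),(.655,-.19,.20,92.2),(.655,-.19,.045,92.2))"
```

```text
time: 1.03
tool_pos: [0.3337, 0.2358, 0.358]
tool_rot: [0.0, 0.694, 0.72, 0.0]
contact_force: [0.5, -0.9, 0.3]
gripper_width: 0.497
t 1.03 pos [0.3337 0.2358 0.358 ] head 92.12 tilt [ 0.001  0.    -1.   ] F [ 0.5 -0.9  0.3] T [ 0.02 -0.06  0.01] w 0.497
(0.42, -0.1, 0.36, 92.2) -> [-33.88, 7.38, -0.2] rotz -0.1
(0.655, -0.19, 0.2, 92.2) -> [-43.74, 30.53, 15.81] rotz -0.1
(0.655, -0.19, 0.045, 92.2) -> [-43.74, 30.51, 31.31] rotz -0.1
```

```bash
python3 -m pendant '{"linear":[[-4,1,0],[-8,2,0],[-12,3,0],[-16,4,0],[-20,5,0],[-24,6,0],[-28,7,0],[-32,8.5,0],[-35,11,0],[-38,13.5,0]],"rotation":[[0,0,0],[0,0,0],[0,0,0],[0,0,0],[0,0,0],[0,0,0],[0,0,0],[0,0,0],[0,0,0],[0,0,0]],"grip":[0.5,0.5,0.5,0.5,0.5,0.5,0.5,0.5,0.5,0.5]}'; python3 -c "
from h import *
shifts((.655,-.19,.20,92.2),(.655,-.19,.045,92.2))"
```

```text
time: 1.87
tool_pos: [0.4827, -0.1397, 0.3579]
tool_rot: [0.0, 0.695, 0.719, 0.0]
contact_force: [0.7, 0.5, -0.1]
gripper_width: 0.499
t 1.87 pos [ 0.4827 -0.1397  0.3579] head 91.95 tilt [ 0.001 -0.    -1.   ] F [ 0.7  0.5 -0.1] T [ 0.02 -0.05 -0.  ] w 0.499
(0.655, -0.19, 0.2, 92.2) -> [-5.6, 17.04, 15.81] rotz -0.3
(0.655, -0.19, 0.045, 92.2) -> [-5.6, 17.03, 31.31] rotz -0.3
```

```bash
python3 -m pendant '{"linear":[[-1.3,3.9,0],[-2.6,7.8,0],[-3.9,11.7,1],[-5.2,15.6,2],[-5.6,17,5],[-5.6,17,9],[-5.6,17,13],[-5.6,17,17],[-5.6,17,21],[-5.6,17,25]],"rotation":[[0,0,0],[0,0,0],[0,0,0],[0,0,0],[0,0,0],[0,0,0],[0,0,0],[0,0,0],[0,0,0],[0,0,0]],"grip":[0.5,0.5,0.5,0.5,0.5,0.5,0.5,0.5,0.5,0.5]}'; python3 - <<'E'
from h import *
shifts((.655,-.19,.042,92.2),(.606,-.19,.042,92.2))
crop("top",335,85,475,205,5,"pics/t2.png")
E
```

```text
time: 2.7
tool_pos: [0.6539, -0.1869, 0.1057]
tool_rot: [-0.0, 0.694, 0.72, -0.0]
contact_force: [1.1, -0.1, 0.4]
gripper_width: 0.499
t 2.7 pos [ 0.6539 -0.1869  0.1057] head 92.08 tilt [-0.  0. -1.] F [ 1.1 -0.1  0.4] T [ 0.02 -0.03 -0.03] w 0.499
(0.655, -0.19, 0.042, 92.2) -> [-0.32, 0.1, 6.37] rotz -0.1
(0.606, -0.19, 0.042, 92.2) -> [-0.14, -4.8, 6.37] rotz -0.1
```

View pics/t2.png

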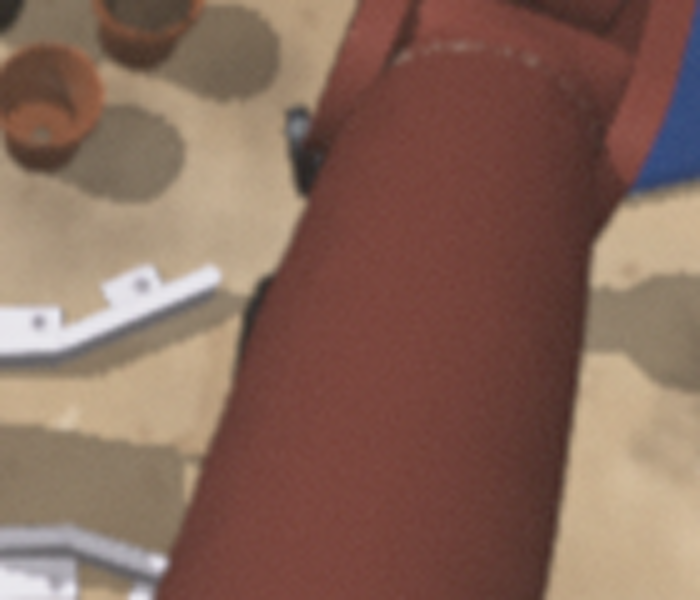

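The arm hides the tray in this view, as expected. I'll descend and push sideways gently.

```bash
python3 -m pendant '{"linear":[[-0.3,0.1,3],[-0.3,0.1,6.2],[-0.3,0.1,6.2],[-0.3,-0.7,6.2],[-0.3,-1.2,6.2],[-0.3,-1.6,6.2],[-0.3,-2.0,6.2],[-0.3,-2.4,6.2],[-0.3,-2.8,6.2],[-0.3,-3.2,6.2]],"rotation":[[0,0,0],[0,0,0],[0,0,0],[0,0,0],[0,0,0],[0,0,0],[0,0,0],[0,0,0],[0,0,0],[0,0,0]],"grip":[0.5,0.5,0.5,0.5,0.5,0.5,0.5,0.5,0.5,0.5]}'; python3 -c "
from h import *
shifts((.6055,-.19,.043,92.2))"
```

```text
time: 3.58
tool_pos: [0.6227, -0.1914, 0.0472]
tool_rot: [0.001, 0.694, 0.72, 0.0]
contact_force: [1.2, 0.4, 1.3]
gripper_width: 0.503
t 3.58 pos [ 0.6227 -0.1914  0.0472] head 92.07 tilt [ 0.002 -0.001 -1.   ] F [1.2 0.4 1.3] T [ 0.12 -0.25 -0.08] w 0.503
(0.6055, -0.19, 0.043, 92.2) -> [0.21, -1.71, 0.41] rotz -0.1
```

```bash
python3 -m pendant '{"linear":[[0,-0.4,0.3],[0,-0.8,0.3],[0,-1.2,0.3],[0,-1.5,0.3],[0,-1.7,0.3],[0,-1.7,0.3],[0,-1.0,0.3],[0,2.5,0],[0,2.5,-3],[0,2.5,-6]],"rotation":[[0,0,0],[0,0,0],[0,0,0],[0,0,0],[0,0,0],[0,0,0],[0,0,0],[0,0,0],[0,0,0],[0,0,0]],"grip":[0.5,0.5,0.5,0.5,0.5,0.5,0.5,0.5,0.5,0.5]}'; python3 -c "
from h import *
shifts((.60,-.24,.16,50),(.555,-.34,.16,2.2),(.555,-.34,.04,2.2))"
```

```text
time: 4.42
tool_pos: [0.6461, -0.1892, 0.1008]
tool_rot: [-0.005, 0.694, 0.72, -0.002]
contact_force: [0.7, -0.8, 0.4]
gripper_width: 0.501
t 4.42 pos [ 0.6461 -0.1892  0.1008] head 92.12 tilt [-0.009  0.004 -1.   ] F [ 0.7 -0.8  0.4] T [-0.01 -0.08  0.02] w 0.501
(0.6, -0.24, 0.16, 50) -> [-4.88, -4.85, -5.9] rotz 42.1
(0.555, -0.34, 0.16, 2.2) -> [-14.71, -9.72, -5.89] rotz 89.9
(0.555, -0.34, 0.04, 2.2) -> [-14.76, -9.61, 6.11] rotz 89.9
```

```bash
python3 -m pendant '{"linear":[[0,0,-3],[-2,-1,-6],[-5,-3,-6],[-8,-5,-6],[-11,-7,-6],[-14.7,-9.7,-6],[-14.7,-9.7,-6],[-14.7,-9.7,-6],[-14.7,-9.7,-6],[-14.7,-9.7,-6]],"rotation":[[0,0,7],[0,0,14],[0,0,21],[0,0,28],[0,0,35],[0,0,42],[0,0,49],[0,0,56],[0,0,63],[0,0,70]],"grip":[0.5,0.5,0.5,0.5,0.5,0.5,0.5,0.5,0.5,0.5]}'; python3 - <<'E'
from h import *
shifts((.555,-.34,.16,2.2),(.555,-.34,.045,2.2))
crop("top",315,85,475,205,4.5,"pics/t3.png")
E
```

```text
time: 5.25
tool_pos: [0.5557, -0.3413, 0.1657]
tool_rot: [-0.0, 0.982, 0.188, -0.0]
contact_force: [-0.1, -0.3, 0.2]
gripper_width: 0.5
t 5.25 pos [ 0.5557 -0.3413  0.1657] head 21.69 tilt [-0.001  0.    -1.   ] F [-0.1 -0.3  0.2] T [ 0.03  0.01 -0.01] w 0.5
(0.555, -0.34, 0.16, 2.2) -> [-0.01, -0.15, 0.57] rotz 19.5
(0.555, -0.34, 0.045, 2.2) -> [-0.01, -0.14, 12.07] rotz 19.5
```

View pics/t3.png

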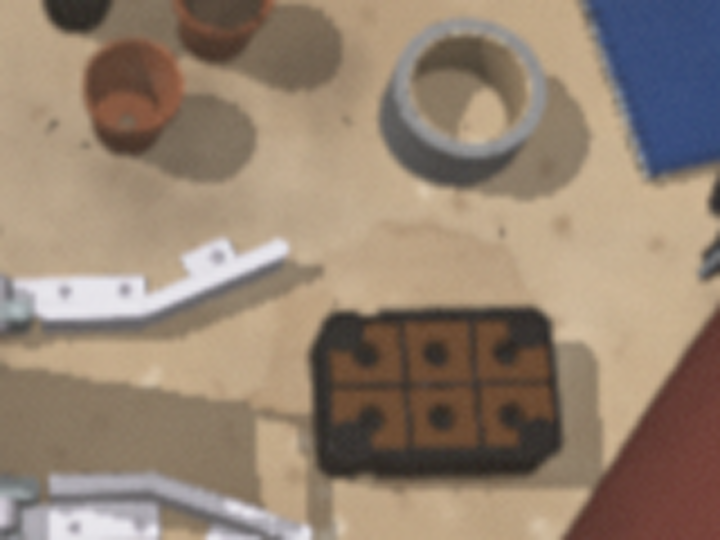

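The tray now lies square to the rails, with its middle seed holes at about (436,353) and (441,417) in the crop. I'll compute its offset from the guide line.

```bash
python3 - <<'E'
from h import *
u=lambda x,y:(x/4.5+315-.39,y/4.5+85-.39)
for n,p,z in [("h1",(436,353),.041),("h2",(441,417),.041),("f1",(366,352),.041),("r1",(508,348),.041),("f2",(371,418),.041),("r2",(512,414),.041),("sideR",(440,312),.045),("bendR",(147,318),.03),("bendL",(155,477),.03),("tipR",(284,250),.03),("tipL",(305,530),.03),("rear",(552,380),.045),("front",(316,390),.045)]: print(n,plane("top",u(*p),z).round(4))
E
```

```text
h1 [ 0.5659 -0.2012  0.041 ]
h2 [ 0.5238 -0.2023  0.041 ]
f1 [ 0.5661 -0.1572  0.041 ]
r1 [ 0.5698 -0.2467  0.041 ]
f2 [ 0.5226 -0.1587  0.041 ]
r2 [ 0.5263 -0.2467  0.041 ]
sideR [ 0.5919 -0.204   0.045 ]
bendR [ 0.5913 -0.0203  0.03  ]
bendL [ 0.4857 -0.0245  0.03  ]
tipR [ 0.639  -0.1093  0.03  ]
tipL [ 0.4528 -0.1174  0.03  ]
rear [ 0.5476 -0.2717  0.045 ]
front [ 0.5392 -0.1242  0.045 ]
```

```bash
python3 -m pendant '{"linear":[[0,0,1],[0,0,2],[0.2,-1.0,4],[0.2,-1.7,8],[0.2,-1.7,11.7],[0.2,-1.7,11.7],[0.2,-1.7,11.7],[0.2,-1.7,11.7],[0.2,-1.7,11.7],[0.2,-1.7,11.7]],"rotation":[[0,0,7],[0,0,14],[0,0,19.4],[0,0,19.4],[0,0,19.4],[0,0,19.4],[0,0,19.4],[0,0,19.4],[0,0,19.4],[0,0,19.4]],"grip":[0.5,0.5,0.5,0.5,0.5,0.5,0.5,0.5,0.5,0.5]}'; python3 -c "
from h import *
shifts((.5489,-.28,.047,2.3),(.5385,-.0225-.09,.047,2.3))"
```

```text
time: 6.13
tool_pos: [0.5531, -0.3257, 0.0524]
tool_rot: [0.002, 1.0, 0.024, 0.002]
contact_force: [-0.3, -0.1, -0.2]
gripper_width: 0.499
t 6.13 pos [ 0.5531 -0.3257  0.0524] head 2.7 tilt [ 0.004 -0.003 -1.   ] F [-0.3 -0.1 -0.2] T [-0.05 -0.04 -0.08] w 0.499
(0.5489, -0.28, 0.047, 2.3) -> [-0.21, -4.59, 0.52] rotz 0.4
(0.5385, -0.11249999999999999, 0.047, 2.3) -> [-0.46, -21.37, 0.46] rotz 0.4
```

```bash
python3 -m pendant '{"linear":[[-0.2,-2,0.4],[-0.2,-3.5,0.4],[-0.2,-4.2,0.4],[-0.2,-5,0.4],[-0.2,-6,0.4],[-0.25,-7,0.4],[-0.25,-8,0.4],[-0.3,-9,0.4],[-0.3,-10,0.4],[-0.3,-11,0.4]],"rotation":[[0,0,0.4],[0,0,0.4],[0,0,0.4],[0,0,0.4],[0,0,0.4],[0,0,0.4],[0,0,0.4],[0,0,0.4],[0,0,0.4],[0,0,0.4]],"grip":[0.5,0.5,0.5,0.5,0.5,0.5,0.5,0.5,0.5,0.5]}'; python3 - <<'E'
from h import *
shifts((.5385,-.0225-.09,.047,2.3))
crop("top",295,105,435,210,5,"pics/t4.png")
E
```

```text
time: 6.97
tool_pos: [0.543, -0.2135, 0.0449]
tool_rot: [0.0, 1.0, 0.02, -0.0]
contact_force: [-0.5, -1.8, 0.9]
gripper_width: 0.497
t 6.97 pos [ 0.543  -0.2135  0.0449] head 2.28 tilt [-0. -0. -1.] F [-0.5 -1.8  0.9] T [-0.28  0.   -0.  ] w 0.497
(0.5385, -0.11249999999999999, 0.047, 2.3) -> [-0.05, -10.11, -0.21] rotz -0.0
```

View pics/t4.png

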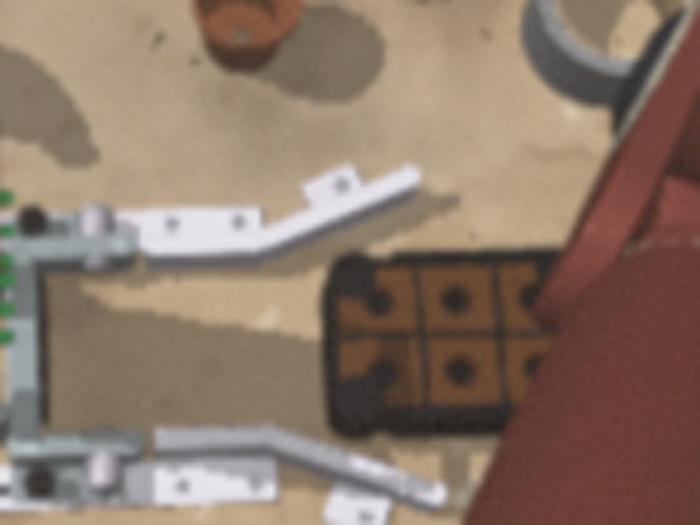

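The tray is entering the mouth square, with its holes at (457,298) and (460,369) and the bends at (262,250) and (268,432) in the crop.

```bash
python3 - <<'E'
from h import *
u=lambda x,y:(x/5+295-.4,y/5+105-.4)
for n,p,z in [("h1",(457,298),.041),("h2",(460,369),.041),("f1",(380,300),.041),("f2",(385,372),.041),("sideR",(450,255),.045),("bendR",(264,247),.03),("bendL",(270,431),.03),("L0",(158,433),.03),("R0",(140,255),.03)]: print(n,plane("top",u(*p),z).round(4))
E
```

```text
h1 [ 0.5616 -0.1289  0.041 ]
h2 [ 0.5196 -0.1292  0.041 ]
f1 [ 0.5599 -0.0852  0.041 ]
f2 [ 0.5173 -0.0871  0.041 ]
sideR [ 0.5859 -0.1249  0.045 ]
bendR [ 0.5952 -0.0206  0.03  ]
bendL [ 0.4852 -0.0232  0.03  ]
L0 [0.4832 0.0399 0.03  ]
R0 [0.5894 0.051  0.03  ]
```

```bash
python3 -m pendant '{"linear":[[0.05,-0.7,0],[0.1,-1.4,0],[0.15,-2,0],[0.2,-2.5,0],[0.2,-3,0],[0.2,-3.4,0],[0.2,-3.8,0],[0.2,-4.2,0],[0.2,-4.6,0],[0.2,-5,0]],"rotation":[[0,0,0],[0,0,0],[0,0,0],[0,0,0],[0,0,0],[0,0,0],[0,0,0],[0,0,0],[0,0,0],[0,0,0]],"grip":[0.5,0.5,0.5,0.5,0.5,0.5,0.5,0.5,0.5,0.5]}'; python3 -c "
from h import *
shifts((.5405,-.0225-.09,.045,2.3))"
```

```text
time: 7.85
tool_pos: [0.5432, -0.1642, 0.045]
tool_rot: [0.0, 1.0, 0.02, 0.0]
contact_force: [0.9, -1.5, -0.7]
gripper_width: 0.497
t 7.85 pos [ 0.5432 -0.1642  0.045 ] head 2.26 tilt [ 0. -0. -1.] F [ 0.9 -1.5 -0.7] T [-0.19 -0.01 -0.06] w 0.497
(0.5405, -0.11249999999999999, 0.045, 2.3) -> [-0.07, -5.18, -0.0] rotz -0.0
```

```bash
python3 -m pendant '{"linear":[[0,-0.6,0],[0,-1.2,0],[0,-1.8,0],[0,-2.4,0],[0,-3,0],[0,-3.6,0],[0,-4.2,0],[0,-4.8,0],[0,-5.4,0],[0,-6,0]],"rotation":[[0,0,0],[0,0,0],[0,0,0],[0,0,0],[0,0,0],[0,0,0],[0,0,0],[0,0,0],[0,0,0],[0,0,0]],"grip":[0.5,0.5,0.5,0.5,0.5,0.5,0.5,0.5,0.5,0.5]}'; python3 -c "
from h import *
shifts()"
```

```text
time: 8.68
tool_pos: [0.5408, -0.104, 0.045]
tool_rot: [0.0, 1.0, 0.02, 0.0]
contact_force: [1.6, -1.7, -0.3]
gripper_width: 0.498
t 8.68 pos [ 0.5408 -0.104   0.045 ] head 2.28 tilt [ 0. -0. -1.] F [ 1.6 -1.7 -0.3] T [-0.34 -0.17 -0.06] w 0.498
```

```bash
python3 -m pendant '{"linear":[[0,-0.2,0],[0,-0.4,0],[0,-0.6,0],[0,-0.8,0],[0,-1,0],[0,-1.2,0],[0,-1.4,0],[0,-1.6,0],[0,-1.8,0],[0,-2,0]],"rotation":[[0,0,0],[0,0,0],[0,0,0],[0,0,0],[0,0,0],[0,0,0],[0,0,0],[0,0,0],[0,0,0],[0,0,0]],"grip":[0.5,0.5,0.5,0.5,0.5,0.5,0.5,0.5,0.5,0.5]}'; python3 -c "
from h import *
shifts()"
```

```text
time: 9.52
tool_pos: [0.5399, -0.0843, 0.0448]
tool_rot: [-0.0, 1.0, 0.02, -0.0]
contact_force: [0.9, -1.1, -0.6]
gripper_width: 0.503
t 9.52 pos [ 0.5399 -0.0843  0.0448] head 2.28 tilt [-0.  0. -1.] F [ 0.9 -1.1 -0.6] T [-0.32 -0.17 -0.02] w 0.503
```

Still only sliding friction, so I'll take another 2 cm.

```bash
python3 -m pendant '{"linear":[[0,-0.2,0],[0,-0.4,0],[0,-0.6,0],[0,-0.8,0],[0,-1,0],[0,-1.2,0],[0,-1.4,0],[0,-1.6,0],[0,-1.8,0],[0,-2,0]],"rotation":[[0,0,0],[0,0,0],[0,0,0],[0,0,0],[0,0,0],[0,0,0],[0,0,0],[0,0,0],[0,0,0],[0,0,0]],"grip":[0.5,0.5,0.5,0.5,0.5,0.5,0.5,0.5,0.5,0.5]}'; python3 -c "
from h import *
shifts()"
```

```text
time: 10.35
tool_pos: [0.5391, -0.0645, 0.0448]
tool_rot: [0.0, 1.0, 0.02, -0.0]
contact_force: [0.9, -4.2, -0.8]
gripper_width: 0.498
t 10.35 pos [ 0.5391 -0.0645  0.0448] head 2.28 tilt [-0. -0. -1.] F [ 0.9 -4.2 -0.8] T [-0.63 -0.19 -0.09] w 0.498
```

```bash
python3 -m pendant '{"linear":[[0,-0.05,0],[0,-0.1,0],[0,-0.15,0],[0,-0.2,0],[0,-0.25,0],[0,-0.3,0],[0,-0.35,0],[0,-0.4,0],[0,-0.45,0],[0,-0.5,0]],"rotation":[[0,0,0],[0,0,0],[0,0,0],[0,0,0],[0,0,0],[0,0,0],[0,0,0],[0,0,0],[0,0,0],[0,0,0]],"grip":[0.5,0.5,0.5,0.5,0.5,0.5,0.5,0.5,0.5,0.5]}'; python3 -c "
from h import *
shifts()"
```

```text
time: 11.18
tool_pos: [0.5388, -0.0594, 0.0448]
tool_rot: [-0.0, 1.0, 0.02, -0.0]
contact_force: [1.1, -3.1, -0.1]
gripper_width: 0.501
t 11.18 pos [ 0.5388 -0.0594  0.0448] head 2.28 tilt [-0.  0. -1.] F [ 1.1 -3.1 -0.1] T [-0.46 -0.1  -0.05] w 0.501
```

```bash
python3 -m pendant '{"linear":[[0,-0.05,0],[0,-0.1,0],[0,-0.15,0],[0,-0.2,0],[0,-0.25,0],[0,-0.3,0],[0,-0.35,0],[0,-0.4,0],[0,-0.45,0],[0,-0.5,0]],"rotation":[[0,0,0],[0,0,0],[0,0,0],[0,0,0],[0,0,0],[0,0,0],[0,0,0],[0,0,0],[0,0,0],[0,0,0]],"grip":[0.5,0.5,0.5,0.5,0.5,0.5,0.5,0.5,0.5,0.5]}'; python3 -c "
from h import *
shifts()"
```

```text
time: 12.02
tool_pos: [0.5386, -0.0543, 0.0448]
tool_rot: [-0.0, 1.0, 0.02, -0.0]
contact_force: [-0.2, -0.4, 0.2]
gripper_width: 0.496
t 12.02 pos [ 0.5386 -0.0543  0.0448] head 2.28 tilt [-0.  0. -1.] F [-0.2 -0.4  0.2] T [ 0.06 -0.03  0.01] w 0.496
```

```bash
python3 -m pendant '{"linear":[[0,-0.02,0],[0,-0.04,0],[0,-0.06,0],[0,-0.08,0],[0,-0.1,0],[0,-0.12,0],[0,-0.14,0],[0,-0.16,0],[0,-0.18,0],[0,-0.2,0]],"rotation":[[0,0,0],[0,0,0],[0,0,0],[0,0,0],[0,0,0],[0,0,0],[0,0,0],[0,0,0],[0,0,0],[0,0,0]],"grip":[0.5,0.5,0.5,0.5,0.5,0.5,0.5,0.5,0.5,0.5]}'; python3 - <<'E'
from h import *
shifts()
crop("top",255,115,405,215,5,"pics/t5.png")
E
```

```text
time: 12.85
tool_pos: [0.5388, -0.053, 0.0449]
tool_rot: [0.001, 1.0, 0.02, 0.0]
contact_force: [0.0, -3.4, -1.1]
gripper_width: 0.501
t 12.85 pos [ 0.5388 -0.053   0.0449] head 2.3 tilt [ 0.    -0.001 -1.   ] F [ 0.  -3.4 -1.1] T [-0.56 -0.16  0.07] w 0.501
```

View pics/t5.png

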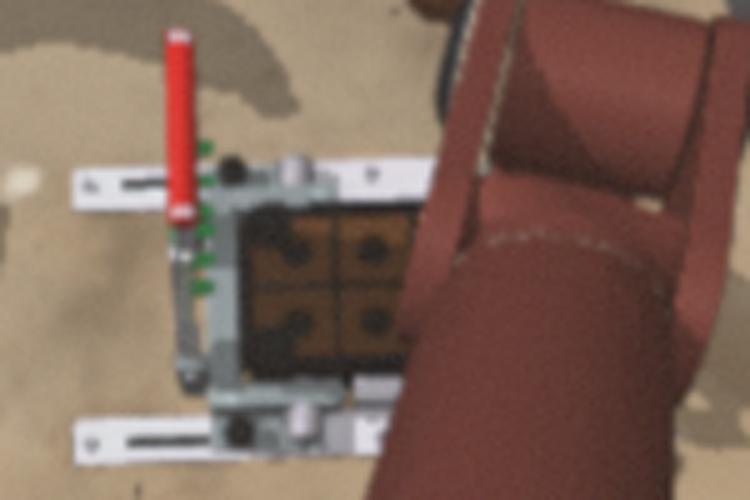

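The tray's front sits at the stop. Its front hole row (x≈297) lines up with the catch housings (x≈297 and 302), as it should at home. One more press will confirm seating.

```bash
python3 -m pendant '{"linear":[[0,-0.03,0],[0,-0.06,0],[0,-0.09,0],[0,-0.12,0],[0,-0.15,0],[0,-0.18,0],[0,-0.2,0],[0,-0.2,0],[0,-0.2,0],[0,-0.2,0]],"rotation":[[0,0,0],[0,0,0],[0,0,0],[0,0,0],[0,0,0],[0,0,0],[0,0,0],[0,0,0],[0,0,0],[0,0,0]],"grip":[0.5,0.5,0.5,0.5,0.5,0.5,0.5,0.5,0.5,0.5]}'; python3 -c "
from h import *
shifts()"
```

```text
time: 13.73
tool_pos: [0.5392, -0.0522, 0.0454]
tool_rot: [0.002, 1.0, 0.02, 0.001]
contact_force: [1.2, -9.0, -0.4]
gripper_width: 0.5
t 13.73 pos [ 0.5392 -0.0522  0.0454] head 2.33 tilt [ 0.002 -0.004 -1.   ] F [ 1.2 -9.  -0.4] T [-1.38 -0.21  0.19] w 0.5
```

```bash
python3 -m pendant '{"linear":[[0,-0.02,0],[0,-0.04,0],[0,-0.06,0],[0,-0.08,0],[0,-0.1,0],[0,-0.12,0],[0,-0.14,0],[0,-0.16,0],[0,-0.16,0],[0,-0.16,0]],"rotation":[[0,0,0],[0,0,0],[0,0,0],[0,0,0],[0,0,0],[0,0,0],[0,0,0],[0,0,0],[0,0,0],[0,0,0]],"grip":[0.5,0.5,0.5,0.5,0.5,0.5,0.5,0.5,0.5,0.5]}'; python3 -c "
from h import *
shifts()"
```

```text
time: 14.57
tool_pos: [0.5393, -0.0517, 0.0457]
tool_rot: [0.003, 1.0, 0.021, 0.001]
contact_force: [1.1, -12.7, 0.1]
gripper_width: 0.506
t 14.57 pos [ 0.5393 -0.0517  0.0457] head 2.36 tilt [ 0.002 -0.006 -1.   ] F [  1.1 -12.7   0.1] T [-2.01 -0.09  0.31] w 0.506
```

Contact stiffness is now about 7 N/mm and linear, and earlier the force dropped to zero at the snap, so the tray is home. I'll back off, rise and turn for the bar.

```bash
python3 -m pendant '{"linear":[[0,1,0],[0,3,0],[0,4,-3],[0,5,-7],[0,5,-11],[0,5,-15],[0,5,-19],[0,5,-23],[0,5,-27],[0,5,-31]],"rotation":[[0,0,0],[0,0,0],[0,0,-7],[0,0,-14],[0,0,-21],[0,0,-28],[0,0,-35],[0,0,-42],[0,0,-49],[0,0,-56]],"grip":[0.5,0.5,0.5,0.5,0.68,0.68,0.68,0.68,0.68,0.68]}'; python3 - <<'E'
from h import *
shifts((.536,.06,.37,92.3),(.5363,.1253,.37,92.3))
t=crop("top",255,115,405,215,5,"pics/t6.png");s=crop("scene",250,90,400,240,4,"pics/s6.png")
print(blobs(red(t)),blobs(red(s)))
E
```

```text
time: 15.4
tool_pos: [0.54, -0.0982, 0.3567]
tool_rot: [-0.001, 0.872, 0.49, 0.0]
contact_force: [1.2, -0.2, 0.7]
gripper_width: 0.322
t 15.4 pos [ 0.54   -0.0982  0.3567] head 58.65 tilt [-0.     0.002 -1.   ] F [ 1.2 -0.2  0.7] T [-0.02  0.01  0.01] w 0.322
(0.536, 0.06, 0.37, 92.3) -> [13.3, -8.57, -1.29] rotz -33.7
(0.5363, 0.1253, 0.37, 92.3) -> [18.9, -11.94, -1.28] rotz -33.7
[([288, 124, 6, 31, 130], [290.6, 139.2])] [([297, 108, 16, 15, 52], [304.3, 115.1])]
```

View pics/s6.png

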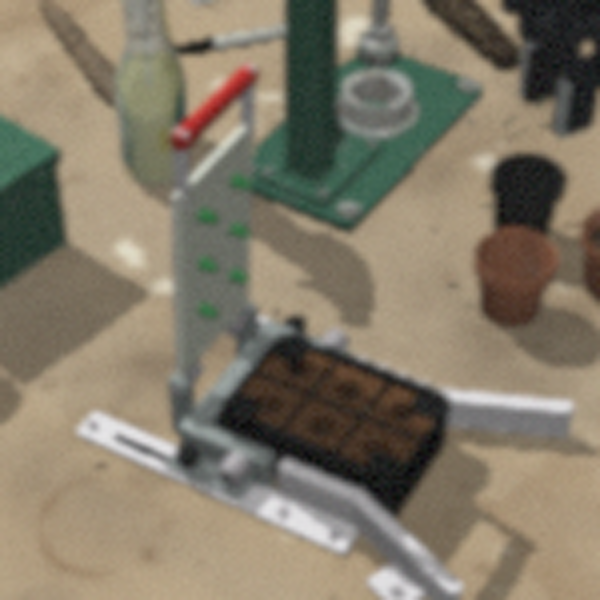

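```bash
python3 -m pendant '{"linear":[[2.5,-1.5,-1.3],[5,-3,-1.3],[8,-5,-1.3],[11,-7,-1.3],[14,-9,-1.3],[17,-11,-1.3],[18.9,-11.9,-1.3],[18.9,-11.9,-1.3],[18.9,-11.9,-1.3],[18.9,-11.9,-1.3]],"rotation":[[0,0,-7],[0,0,-14],[0,0,-21],[0,0,-28],[0,0,-33.7],[0,0,-33.7],[0,0,-33.7],[0,0,-33.7],[0,0,-33.7],[0,0,-33.7]],"grip":[0.68,0.68,0.68,0.68,0.68,0.68,0.68,0.68,0.68,0.68]}'; python3 - <<'E'
from h import *
print("knuckle",tri((295,186),(292.7,189.7)),tri((304.35,115.05),(290.65,139.25)))
for z in (.272,): print(plane("top",(290.65,139.25),z),plane("scene",(304.35,115.05),z))
shifts((.5363,.1253,.275,92.3))
E
```

```text
time: 16.33
tool_pos: [0.5384, 0.1242, 0.3673]
tool_rot: [-0.001, 0.695, 0.719, -0.0]
contact_force: [-0.1, -0.2, 0.2]
gripper_width: 0.317
knuckle (array([0.48129392, 0.13217087, 0.05255056]), np.float64(0.0024746352391754154)) (array([0.53642768, 0.12547875, 0.27167796]), np.float64(0.0008444067145105768))
[0.53663116 0.12517816 0.272     ] [0.53564865 0.12540917 0.272     ]
t 16.33 pos [0.5384 0.1242 0.3673] head 91.96 tilt [-0.001  0.    -1.   ] F [-0.1 -0.2  0.2] T [0.01 0.06 0.01] w 0.317
(0.5363, 0.1253, 0.275, 92.3) -> [0.12, -0.2, 9.23] rotz -0.3
```

```bash
python3 -m pendant '{"linear":[[0.1,-0.2,3],[0.1,-0.2,5.5],[0.1,-0.2,7.5],[0.1,-0.2,9.2],[0.1,-0.2,9.2],[0.1,-0.2,9.2],[0.1,-0.2,9.2],[0.1,-0.2,9.2],[0.1,-0.2,9.2],[0.1,-0.2,9.2]],"rotation":[[0,0,-0.3],[0,0,-0.3],[0,0,-0.3],[0,0,-0.3],[0,0,-0.3],[0,0,-0.3],[0,0,-0.3],[0,0,-0.3],[0,0,-0.3],[0,0,-0.3]],"grip":[0.68,0.68,0.68,0.68,0.68,1,1,1,1,1]}'; python3 - <<'E'
from h import *
shifts()
E
```

```text
time: 17.17
tool_pos: [0.5364, 0.1252, 0.2758]
tool_rot: [-0.0, 0.693, 0.721, -0.0]
contact_force: [-1.4, -0.4, -5.6]
gripper_width: 0.139
t 17.17 pos [0.5364 0.1252 0.2758] head 92.27 tilt [-0.001 -0.    -1.   ] F [-1.4 -0.4 -5.6] T [-0.1   0.2   0.14] w 0.139
```

```bash
python3 -m pendant '{"linear":[[-0.63,0,0.02],[-1.3,0,0.06],[-1.97,0,0.13],[-2.63,0,0.21],[-3.29,0,0.31],[-3.95,0,0.44],[-4.6,0,0.58],[-5.25,0,0.74],[-5.89,0,0.93],[-6.53,0,1.13]],"rotation":[[0,0,0],[0,0,0],[0,0,0],[0,0,0],[0,0,0],[0,0,0],[0,0,0],[0,0,0],[0,0,0],[0,0,0]],"grip":[1,1,1,1,1,1,1,1,1,1]}'; python3 - <<'E'
from h import *
shifts()
t=manip.grab_frame("top");s=manip.grab_frame("scene");print(blobs(red(t)),blobs(red(s),8))
E
```

```text
time: 18.0
tool_pos: [0.5395, 0.0598, 0.2644]
tool_rot: [0.0, 0.693, 0.721, 0.001]
contact_force: [3.1, 6.8, -9.4]
gripper_width: 0.136
t 18.0 pos [0.5395 0.0598 0.2644] head 92.28 tilt [ 0.001  0.001 -1.   ] F [ 3.1  6.8 -9.4] T [ 1.33 -0.44  0.13] w 0.136
[] [([320, 126, 6, 9, 22], [322.9, 130.3])]
```

```bash
python3 -m pendant '{"linear":[[-0.84,0,0.46],[-1.67,0,0.78],[-2.49,0,1.14],[-3.28,0,1.54],[-4.07,0,1.97],[-4.83,0,2.43],[-5.58,0,2.91],[-6.3,0,3.43],[-7.01,0,3.98],[-7.69,0,4.56]],"rotation":[[0,0,0],[0,0,0],[0,0,0],[0,0,0],[0,0,0],[0,0,0],[0,0,0],[0,0,0],[0,0,0],[0,0,0]],"grip":[1,1,1,1,1,1,1,1,1,1]}'; python3 - <<'E'
from h import *
shifts()
E
```

```text
time: 18.93
tool_pos: [0.5433, -0.0174, 0.2193]
tool_rot: [0.001, 0.693, 0.721, 0.001]
contact_force: [6.2, 4.4, -2.3]
gripper_width: 0.135
t 18.93 pos [ 0.5433 -0.0174  0.2193] head 92.26 tilt [ 0.003  0.    -1.   ] F [ 6.2  4.4 -2.3] T [ 1.39 -0.89  0.08] w 0.135
```

```bash
python3 -m pendant '{"linear":[[-0.61,0.1,0.65],[-1.24,0.15,1.28],[-1.85,0.15,1.93],[-2.43,0.15,2.61],[-2.98,0.2,3.3],[-3.51,0.2,4.02],[-4.0,0.2,4.77],[-4.47,0.2,5.53],[-4.91,0.2,6.31],[-5.31,0.2,7.1]],"rotation":[[0,0,0],[0,0,0],[0,0,0],[0,0,0],[0,0,0],[0,0,0],[0,0,0],[0,0,0],[0,0,0],[0,0,0]],"grip":[1,1,1,1,1,1,1,1,1,1]}'; python3 - <<'E'
from h import *
shifts()
E
```

```text
time: 19.77
tool_pos: [0.546, -0.0696, 0.1466]
tool_rot: [-0.001, 0.693, 0.721, 0.0]
contact_force: [-2.2, 3.7, 0.1]
gripper_width: 0.138
t 19.77 pos [ 0.546  -0.0696  0.1466] head 92.28 tilt [-0.001  0.001 -1.   ] F [-2.2  3.7  0.1] T [0.98 0.27 0.07] w 0.138
```

```bash
python3 -m pendant '{"linear":[[-0.32,0,0.81],[-0.66,0,1.64],[-0.97,0,2.47],[-1.24,0,3.32],[-1.48,0,4.18],[-1.68,0,5.05],[-1.81,0,5.71],[-1.92,0,6.37],[-2.01,0,7.03],[-2.06,0,7.47]],"rotation":[[0,0,0],[0,0,0],[0,0,0],[0,0,0],[0,0,0],[0,0,0],[0,0,0],[0,0,0],[0,0,0],[0,0,0]],"grip":[1,1,1,1,1,1,1,1,1,1]}'; python3 - <<'E'
from h import *
shifts()
E
```

```text
time: 20.6
tool_pos: [0.5468, -0.0871, 0.0715]
tool_rot: [-0.003, 0.693, 0.721, 0.002]
contact_force: [0.3, 13.8, 1.6]
gripper_width: 0.137
t 20.6 pos [ 0.5468 -0.0871  0.0715] head 92.24 tilt [-0.001  0.007 -1.   ] F [ 0.3 13.8  1.6] T [2.88 0.07 0.09] w 0.137
```

```bash
python3 -m pendant '{"linear":[[0.2,0,0.1],[0.25,0,0.35],[0.25,0,0.6],[0.25,0,0.85],[0.25,0,1.1],[0.25,0,1.3],[0.25,0,1.5],[0.25,0,1.65],[0.25,0,1.75],[0.25,0,1.8]],"rotation":[[0,0,0],[0,0,0],[0,0,0],[0,0,0],[0,0,0],[0,0,0],[0,0,0],[0,0,0],[0,0,0],[0,0,0]],"grip":[1,1,1,1,1,1,1,1,1,1]}'; python3 - <<'E'
from h import *
shifts()
E
```

```text
time: 21.43
tool_pos: [0.5473, -0.0872, 0.0622]
tool_rot: [-0.002, 0.693, 0.721, -0.001]
contact_force: [-26.7, 12.6, 48.0]
gripper_width: 0.137
t 21.43 pos [ 0.5473 -0.0872  0.0622] head 92.33 tilt [-0.005  0.002 -1.   ] F [-26.7  12.6  48. ] T [2.49 4.34 0.08] w 0.137
```

Blocked at about 0.043 rad with 48 N up, which is where the nozzle tips would meet the plug tops. I'll raise it in hand and look.

```bash
python3 -m pendant '{"linear":[[0.1,0,-0.5],[0.1,0,-1.2],[0.1,0,-2],[0.2,0,-3],[0.3,0,-4],[0.5,0,-5],[0.8,0,-6],[1.1,0,-7],[1.1,0,-7],[1.1,0,-7]],"rotation":[[0,0,0],[0,0,0],[0,0,0],[0,0,0],[0,0,0],[0,0,0],[0,0,0],[0,0,0],[0,0,0],[0,0,0]],"grip":[1,1,1,1,1,1,1,1,1,1]}'; python3 - <<'E'
from h import *
shifts()
s=crop("scene",250,110,400,245,4,"pics/s7.png");t=crop("top",255,115,405,215,4,"pics/t7.png")
a=cv2.imread("pics/s7.png");b=cv2.imread("pics/t7.png")
cv2.imwrite("pics/t7.png",b)
E
```

```text
time: 22.27
tool_pos: [0.5466, -0.078, 0.1271]
tool_rot: [0.001, 0.693, 0.721, -0.001]
contact_force: [-3.6, -4.6, -0.8]
gripper_width: 0.136
t 22.27 pos [ 0.5466 -0.078   0.1271] head 92.29 tilt [-0.    -0.003 -1.   ] F [-3.6 -4.6 -0.8] T [-0.94  0.56  0.08] w 0.136
```

View pics/s7.png

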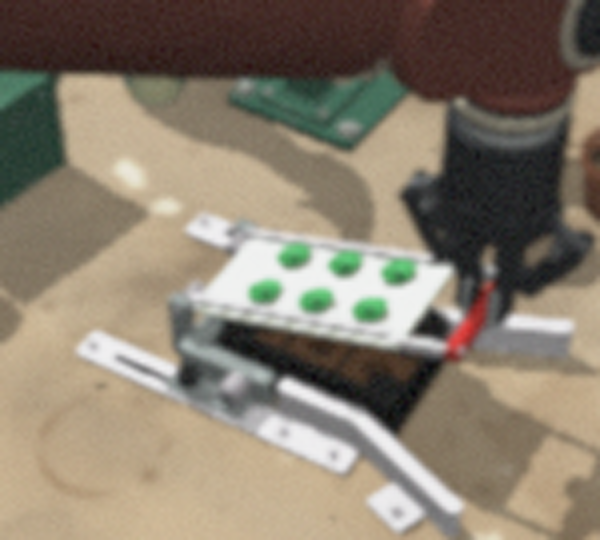

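The template is still held at about 0.33 rad. The scene view shows the tray under it and nothing else in the way. I'll check whether the tray shifted between the pictures taken at the push, after the retreat and now, and fit the hinge position from the arc.

```bash
python3 - <<'E'
from h import *
from scipy.ndimage import center_of_mass
t5=cv2.imread("pics/t5.png");t6=cv2.imread("pics/t6.png")
p=t5[215:375,245:400]
r=cv2.matchTemplate(t6[195:395,225:430],p,cv2.TM_CCOEFF_NORMED);_,v,_,l=cv2.minMaxLoc(r);print("t5->t6 shift px/5:",l[0]-20,l[1]-20,v)
q=t5[150:210,80:160];r=cv2.matchTemplate(t6[140:220,70:170],q,cv2.TM_CCOEFF_NORMED);print("static ref",cv2.minMaxLoc(r)[3],cv2.minMaxLoc(r)[1])
# holes in t6
h=cv2.cvtColor(t6,cv2.COLOR_BGR2HSV);brown=((h[...,0]<18)&(h[...,1]>90)&(h[...,2]>55)).astype(np.uint8)
b=cv2.morphologyEx(brown,cv2.MORPH_CLOSE,np.ones((31,31)));m=cv2.connectedComponentsWithStats(b);i=1+np.argmax(m[2][1:,4]);print("brown box",m[2][i],m[3][i])
x,y,w,hh,_=m[2][i];u=lambda X,Y:(X/5+255-.4,Y/5+115-.4)
print([plane("top",u(*c),.041).round(4).tolist() for c in((x,y+hh/2),(x+w,y+hh/2),(x+w/2,y),(x+w/2,y+hh))])
cv2.imwrite("pics/t6v.png",np.hstack([t5[150:450,150:450],t6[150:450,150:450]])); 
E
```

```text
t5->t6 shift px/5: 0 0 0.9683205485343933
static ref (10, 10) 0.9990324378013611
brown box [   252      0    498    500 133944] [582.99402735 280.43212835]
[[0.5577, 0.1009, 0.041], [0.5611, -0.1815, 0.041], [0.714, -0.0423, 0.041], [0.4148, -0.0387, 0.041]]
```

View pics/t6.png

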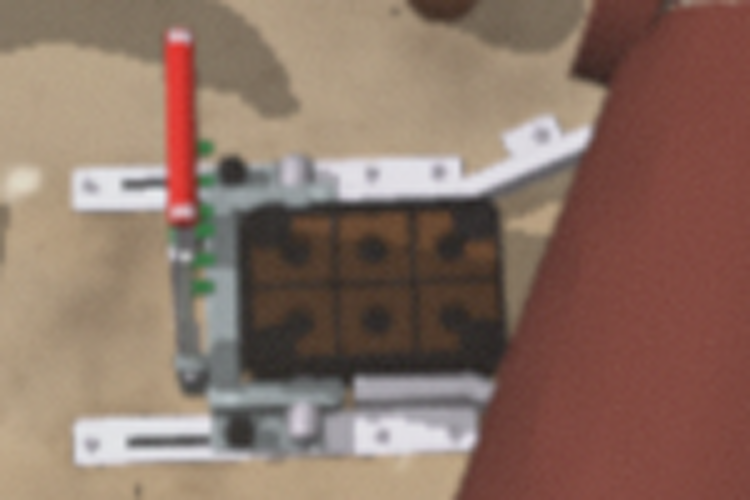

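```bash
python3 - <<'E'
from h import *
f=cv2.imread("pics/scene0.png")[:,:,::-1].copy();g=cv2.cvtColor(f,cv2.COLOR_RGB2HSV)
m=np.zeros(f.shape[:2],np.uint8);R=(slice(125,175),slice(295,318));m[R]=((g[R][...,0]>50)&(g[R][...,0]<85)&(g[R][...,1]>90))
B=[c for s,c in blobs(m,4)];print(B)
for hy in (.130,.1376):
  for c in B:
    o,d=ray("scene",c);z=.14
    for _ in range(5):
        yy=hy-(z-.0495)*(hy-.1253)/.2225-.010; p=o+d*(yy-o[1])/d[1]; z=p[2]
    print(hy,c,p.round(4),"r",round(np.hypot(z-.0495,yy+.010-hy),4))
u=lambda X,Y:(X/5+255-.4,Y/5+115-.4)
for q in [(295,250),(372,248),(452,244),(297,322),(375,320),(455,317)]: print("hole",plane("top",u(*q),.041).round(4))
v=lambda x,y:(x/4+250-.375,y/4+90-.375)
for q in [(346,387),(322,427)]: print("hole scene",plane("scene",v(*q),.041).round(4))
s7=cv2.imread("pics/t7.png");print(blobs(((cv2.cvtColor(s7,cv2.COLOR_BGR2HSV)[...,0]//18==3)&(cv2.cvtColor(s7,cv2.COLOR_BGR2HSV)[...,1]>120)).astype(np.uint8),40))
E
```

```text
[[316.4, 127.4], [311.2, 135.5], [301.3, 143.6], [309.2, 147.2], [301.0, 155.5], [308.8, 158.6], [301.5, 167.5]]
0.13 [316.4, 127.4] [0.5772 0.1166 0.2097] r 0.1602
0.13 [311.2, 135.5] [0.5515 0.1168 0.1988] r 0.1493
0.13 [301.3, 143.6] [0.5045 0.1168 0.2032] r 0.1537
0.13 [309.2, 147.2] [0.5412 0.1176 0.1643] r 0.1148
0.13 [301.0, 155.5] [0.5014 0.1176 0.1633] r 0.1138
0.13 [308.8, 158.6] [0.5385 0.1184 0.1236] r 0.0741
0.13 [301.5, 167.5] [0.5018 0.1186 0.1177] r 0.0682
0.1376 [316.4, 127.4] [0.5806 0.1189 0.2066] r 0.1573
0.1376 [311.2, 135.5] [0.5554 0.1196 0.195 ] r 0.1457
0.1376 [301.3, 143.6] [0.5079 0.1193 0.1997] r 0.1504
0.1376 [309.2, 147.2] [0.5468 0.1216 0.1585] r 0.1092
0.1376 [301.0, 155.5] [0.5067 0.1216 0.1574] r 0.1081
0.1376 [308.8, 158.6] [0.5463 0.124  0.1151] r 0.0657
0.1376 [301.5, 167.5] [0.5094 0.1243 0.1088] r 0.0594
hole [0.558  0.0765 0.041 ]
hole [0.5597 0.0328 0.041 ]
hole [ 0.5626 -0.0127  0.041 ]
hole [0.5153 0.0747 0.041 ]
hole [0.5171 0.0309 0.041 ]
hole [ 0.5194 -0.0141  0.041 ]
hole scene [0.5558 0.035  0.041 ]
hole scene [0.5121 0.0287 0.041 ]
[([341, 153, 32, 30, 681], [356.5, 167.9]), ([278, 161, 30, 30, 620], [292.8, 176.4]), ([217, 170, 28, 29, 591], [231.0, 184.5]), ([345, 215, 30, 28, 563], [358.6, 229.4]), ([281, 222, 30, 29, 604], [295.6, 235.9]), ([219, 230, 29, 28, 573], [232.8, 243.3])]
```

```bash
python3 - <<'E'
from h import *
a=.338;u=lambda X,Y:(X/4+255-.375,Y/4+115-.375)
P=[(356.5,167.9),(292.8,176.4),(231,184.5),(358.6,229.4),(295.6,235.9),(232.8,243.3)]
g=np.array([-.04,.999,0]);z=np.array([0,0,1.]);H=np.array([.5455,.133,.0495])
d=-np.cos(a)*g+np.sin(a)*z;n=np.sin(a)*g+np.cos(a)*z
def go(cam,pts,h):
    for q in pts:
        o,r=ray(cam,q);t=((H+n*h-o)@n)/(r@n);p=o+r*t;R=(p-H)@d
        lat=(p-H)@np.array([.999,.04,0]);sh=H-R*g+lat*np.array([.999,.04,0]);print(cam,h,"r",round(R,4),"lat",round(lat,4),"shut xy",sh[:2].round(4))
for h in (.004,.008): go("top",[u(*p) for p in P],h)
s=cv2.imread("pics/s7.png");g2=cv2.cvtColor(s,cv2.COLOR_BGR2HSV);B=[c for _,c in blobs(((g2[...,0]>50)&(g2[...,0]<85)&(g2[...,1]>110)).astype(np.uint8),150)]
w=lambda x,y:(x/4+250-.375,y/4+110-.375)
print(B);B=[b for b in B if b[0]>200 and b[1]>230]
for h in (.004,.008): go("scene",[w(*b) for b in B],h)
E
```

```text
top 0.004 r 0.1477 lat 0.0093 shut xy [ 0.5607 -0.0142]
top 0.004 r 0.1031 lat 0.0099 shut xy [0.5595 0.0304]
top 0.004 r 0.0585 lat 0.0105 shut xy [0.5584 0.075 ]
top 0.004 r 0.1472 lat -0.0337 shut xy [ 0.5177 -0.0154]
top 0.004 r 0.1035 lat -0.0324 shut xy [0.5172 0.0283]
top 0.004 r 0.0587 lat -0.0318 shut xy [0.516  0.0731]
top 0.008 r 0.1487 lat 0.0078 shut xy [ 0.5593 -0.0153]
top 0.008 r 0.1043 lat 0.0084 shut xy [0.558  0.0292]
top 0.008 r 0.0599 lat 0.009 shut xy [0.5569 0.0735]
top 0.008 r 0.1482 lat -0.035 shut xy [ 0.5165 -0.0164]
top 0.008 r 0.1047 lat -0.0338 shut xy [0.516 0.027]
top 0.008 r 0.0601 lat -0.0332 shut xy [0.5148 0.0717]
[[294.1, 255.0], [345.1, 262.4], [398.4, 270.9], [264.5, 291.1], [315.5, 299.9], [369.5, 309.4]]
scene 0.004 r 0.0583 lat 0.0064 shut xy [0.5542 0.075 ]
scene 0.004 r 0.1043 lat 0.0047 shut xy [0.5544 0.029 ]
scene 0.004 r 0.1504 lat 0.0022 shut xy [ 0.5538 -0.0172]
scene 0.004 r 0.059 lat -0.0367 shut xy [0.5112 0.0726]
scene 0.004 r 0.1048 lat -0.0387 shut xy [0.511  0.0267]
scene 0.004 r 0.151 lat -0.0409 shut xy [ 0.5107 -0.0194]
scene 0.008 r 0.0626 lat 0.0017 shut xy [0.5497 0.0705]
scene 0.008 r 0.1083 lat 0.0001 shut xy [0.5499 0.0248]
scene 0.008 r 0.1541 lat -0.0024 shut xy [ 0.5493 -0.021 ]
scene 0.008 r 0.0633 lat -0.041 shut xy [0.507  0.0681]
scene 0.008 r 0.1088 lat -0.043 shut xy [0.5069 0.0226]
scene 0.008 r 0.1546 lat -0.0452 shut xy [ 0.5065 -0.0233]
```

Holes and nozzle positions agree to about 2 mm, so the tray is home and something else blocked the closing. I'll triangulate the template's true angle to see how high the bar sits relative to the TCP.

```bash
python3 - <<'E'
from h import *
u=lambda p:(p[0]/4+255-.375,p[1]/4+115-.375);w=lambda p:(p[0]/4+250-.375,p[1]/4+110-.375)
S=[(398.4,270.9),(345.1,262.4),(294.1,255),(369.5,309.4),(315.5,299.9),(264.5,291.1)]
T=[(356.5,167.9),(292.8,176.4),(231,184.5),(358.6,229.4),(295.6,235.9),(232.8,243.3)]
Q=[]
for s,t in zip(S,T):
    p,e=tri(w(s),u(t));Q.append(p);print(p.round(4),round(e,4))
Q=np.array(Q)
for i in(0,3):
    d=Q[i]-Q[i+2];print("slope",np.arctan2(d[2],np.hypot(*d[:2])), "len",np.linalg.norm(d))
for n,k,f in(("t7",u,"top"),("s7",w,"scene")):
    b=cv2.imread(f"pics/{n}.png");print(n,[(s,c,np.round(k(c),1).tolist()) for s,c in blobs(red(b[:,:,::-1].copy()),40)])
E
```

```text
[ 0.5621 -0.0042  0.0949] 0.0026
[0.56   0.0382 0.0825] 0.0025
[0.5582 0.0807 0.0693] 0.0029
[ 0.5193 -0.0057  0.0938] 0.0019
[0.5176 0.0363 0.0816] 0.0033
[0.516  0.0788 0.0684] 0.0031
slope 0.292586935731173 len 0.08874856944200718
slope 0.2909687466897333 len 0.0883608633637956
t7 []
s7 [([453, 298, 30, 47, 464], [470.6, 324.2], [367.3, 190.7])]
```

The measured slope is 0.292 rad, so the bar sits 13 mm below the TCP, inside the pads. The "block" was therefore the template reaching fully shut. I'll close it again and stop at that height.

```bash
python3 -m pendant '{"linear":[[-0.2,0,0.7],[-0.35,0,1.4],[-0.5,0,2.2],[-0.65,0,3.0],[-0.75,0,3.8],[-0.83,0,4.6],[-0.88,0,5.3],[-0.92,0,5.9],[-0.92,0,6.3],[-0.92,0,6.4]],"rotation":[[0,0,0],[0,0,0],[0,0,0],[0,0,0],[0,0,0],[0,0,0],[0,0,0],[0,0,0],[0,0,0],[0,0,0]],"grip":[1,1,1,1,1,1,1,1,1,1]}'; python3 - <<'E'
from h import *
shifts()
s=crop("scene",250,110,400,245,4,"pics/s8.png");t=crop("top",255,115,405,215,4,"pics/t8.png")
u=lambda p:(p[0]/4+255-.375,p[1]/4+115-.375);w=lambda p:(p[0]/4+250-.375,p[1]/4+110-.375)
def G(n):
    g=cv2.cvtColor(cv2.imread(n),cv2.COLOR_BGR2HSV);return [c for s,c in blobs(((g[...,0]>50)&(g[...,0]<85)&(g[...,1]>110)).astype(np.uint8),150)]
a,b=G("pics/s8.png"),G("pics/t8.png");print(a,b)
E
```

```text
time: 23.2
tool_pos: [0.5471, -0.0869, 0.0627]
tool_rot: [0.0, 0.693, 0.721, -0.001]
contact_force: [-7.2, -3.4, 10.0]
gripper_width: 0.132
t 23.2 pos [ 0.5471 -0.0869  0.0627] head 92.26 tilt [-0.001 -0.001 -1.   ] F [-7.2 -3.4 10. ] T [-0.31  1.19  0.15] w 0.132
[[299.3, 273.4], [351.4, 294.4], [269.9, 309.3], [405.3, 316.1], [323.1, 331.4], [377.3, 354.1]] [[363.6, 187.9], [300.8, 190.4], [238.1, 192.5], [366.6, 246.7], [303.6, 248.1], [240.0, 250.4]]
```

```bash
python3 - <<'E'
from h import *
u=lambda p:(p[0]/4+255-.375,p[1]/4+115-.375);w=lambda p:(p[0]/4+250-.375,p[1]/4+110-.375)
S=[(405.3,316.1),(299.3,273.4),(377.3,354.1),(269.9,309.3)];T=[(363.6,187.9),(238.1,192.5),(366.6,246.7),(240,250.4)]
Q=[tri(w(s),u(t))[0] for s,t in zip(S,T)]
for i in(0,2): print(Q[i].round(4),Q[i+1].round(4),"slope",(Q[i]-Q[i+1])[2]/.089)
E
python3 -m pendant '{"linear":[[0,0,-0.1],[0,0,-0.1],[0,0,-0.1],[0,0,-0.1],[0,0,-0.1],[0,0,-0.1],[0,0,-1],[0,0,-3],[0,0,-6],[0,0,-10]],"rotation":[[0,0,0],[0,0,0],[0,0,0],[0,0,0],[0,0,0],[0,0,0],[0,0,0],[0,0,0],[0,0,0],[0,0,0]],"grip":[0.68,0.68,0.68,0.68,0.68,0.68,0.68,0.68,0.68,0.68]}'
python3 -m pendant '{"linear":[[0,0,-4],[0,0,-8],[0,0,-12],[-4,0,-14],[-8,0,-14],[-12,0,-14],[-16,0,-14],[-20,0,-14],[-20,0,-14],[-20,0,-14]],"rotation":[[0,0,0],[0,0,0],[0,0,0],[0,0,0],[0,0,0],[0,0,0],[0,0,0],[0,0,0],[0,0,0],[0,0,0]],"grip":[0.68,0.68,0.68,0.68,0.68,0.68,0.68,0.68,0.68,0.68]}'
python3 - <<'E'
from h import *
shifts()
s=crop("scene",250,110,410,245,3.7,"pics/s9.png");t=crop("top",255,115,405,215,4,"pics/t9.png")
u=lambda p:(p[0]/4+255-.375,p[1]/4+115-.375);w=lambda p:(p[0]/3.7+250-.365,p[1]/3.7+110-.365)
def R(n): return [c for s,c in blobs(red(cv2.imread(n)[:,:,::-1].copy()),100)]
def G(n):
    g=cv2.cvtColor(cv2.imread(n),cv2.COLOR_BGR2HSV);return [c for s,c in blobs(((g[...,0]>50)&(g[...,0]<85)&(g[...,1]>110)).astype(np.uint8),150)]
S=sorted(G("pics/s9.png"));T=sorted(G("pics/t9.png"));print(S,T,R("pics/s9.png"),R("pics/t9.png"))
E
```

```text
[ 0.5628 -0.0123  0.0526] [0.5582 0.0759 0.0528] slope -0.0023437146873069945
[ 0.5197 -0.0141  0.0526] [0.5158 0.0741 0.0524] slope 0.002383324116588434
time: 24.13
tool_pos: [0.5449, -0.0853, 0.1597]
tool_rot: [-0.003, 0.693, 0.721, -0.001]
contact_force: [1.5, -1.2, 0.4]
gripper_width: 0.321
time: 24.97
tool_pos: [0.5545, -0.2876, 0.3014]
tool_rot: [-0.0, 0.694, 0.72, 0.0]
contact_force: [-0.5, 0.3, -0.1]
gripper_width: 0.318
t 24.97 pos [ 0.5545 -0.2876  0.3014] head 92.09 tilt [-0.     0.001 -1.   ] F [-0.5  0.3 -0.1] T [-0.02  0.   -0.  ] w 0.318
[[249.5, 286.2], [276.8, 252.9], [298.8, 306.4], [324.8, 272.4], [348.9, 327.5], [374.8, 292.3]] [[238.2, 192.5], [240.1, 250.3], [300.8, 190.4], [303.7, 248.1], [363.7, 187.8], [367.4, 245.9]] [[447.3, 350.6]] [[468.6, 215.8]]
```

View pics/s9.png

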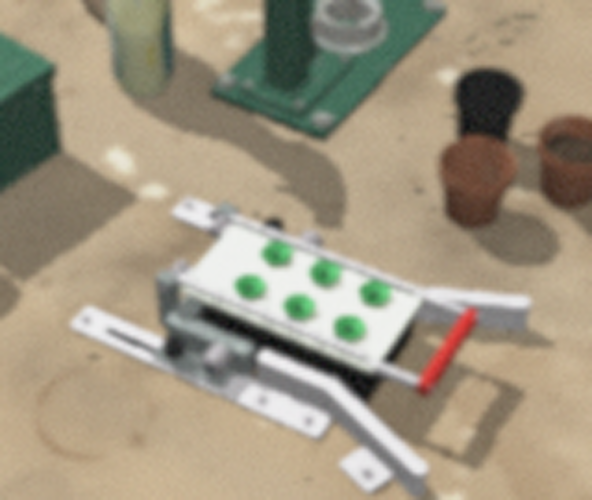

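The template lies flat and level over the tray. Its nozzle pixels did not change after release, and the gripper is clear.

```bash
python3 - <<'E'
from h import *
print("bar",tri((447.3/3.7+249.6,350.6/3.7+109.6),(468.6/4+254.6,215.8/4+114.6)))
manip.job_done()
E
```

```text
bar (array([ 0.54517285, -0.08622459,  0.04622719]), np.float64(0.003267388881247545))
the job is handed in; nothing more can be done
```

The tray is home in the nest, the sowing template lies shut over it, and the job is handed in at about 25 s of the 67 s allowed. `job_done` reports no verdict, so I can't confirm that it passed.

**What I did**
- **Tray:** I squared it up from the side, then pushed its rear face between the rails with two fingers. The push force fell from about 3 N to 0, which I took as the catches snapping in. I then pressed lightly to confirm; the highest push reading was 12.7 N.
- **Template:** I pinched the bar and swung the template down in hand until it was shut, then released it and backed away.

**Last checks**
- **Template angle:** triangulating the nozzles gave a slope within ±0.003 rad just before release. Their pixels did not move by more than about a pixel after it.
- **Bar height:** the cameras put it at 46 mm against a nominal 49.5 mm. The two sight lines missed each other by 3.3 mm, so this check is weak.
- **Tray position:** the holes lined up with the nozzles to about 2 mm. It did not move between the pictures taken before and after the final press.
- **Contact:** the wrist reads about 0 N and the gripper is clear.

**What disagreed or was not checked**
- **First closing:** the template met about 48 N, which I took for a blockage, so I lifted it to look. The bar had slipped about 10 mm down in the pads, so the template had in fact already been fully shut. The second closing used about 10 N.
- **Ball catches:** I could not read them directly. Their state is inferred from the push forces and from the template shutting.
- **Bystanders:** I did not measure whether the mug, scissors, dropper or pot moved. I never worked next to them.

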